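# Reference shot, then hold the imager's filter flap on its balance point

## Robot

A 6-joint arm with a two-finger parallel gripper is mounted at the origin on the work surface. World frame = base frame: x ahead of the robot, y to its left, z up, the work surface at z = 0. Lengths are in mm, angles in rad, forces in N, time in s.
With the tool pointing down it reaches from about 275 to 1000 mm from the base axis. Payload 8.4 kg.
Tool frame: the origin (TCP) lies midway between the tips of the shut fingers; the grasp point (between the pads) lies 19 mm behind it; z points along the fingers, y is the line along which they close (so a half turn about z gives the same grasp; the last joint's range is limited). The gripper opens to 85 mm and grips with 20 to 120 N. Pads are 22 mm wide; open, the fingers measure 114 mm over their backs; the gripper's body (76 mm by 85 mm) begins 54 mm behind the grasp point. The pads swing forward as they close: fully open they stand 13 mm farther back than shut.
Start: joints at [1.105, 0.353, 1.633, -0, 1.155, -0.002], TCP at [279.593, 558.977, 231.281] pointing down, gripper open.
Joint ranges: [-2.63, 2.63], [-0.92, 2.1], [0.06, 2.66], [-1.3, 4.44], [0, 2.69], [-3.02, 3.02]. Speed limits (rad/s): [2.22, 2.22, 2.79, 3.14, 3.14, 3.14].

## Interface

Orientations are given as [roll, pitch, yaw] about the fixed x, y, z axes, in that order (R = Rz(yaw) Ry(pitch) Rx(roll)).
In Python, from rig import monitor, imaging, r gives the robot as it stands.
- The arm moves only by the tool drive_tool, never from a script. Its argument "plan" is a list of rows, each an object of numbers: "x", "y", "z": the shift along the tool's x, y, z in units of 50 mm (1.0 is 50 mm); "ax", "ay", "az": the turn, a rotation vector about the tool's x, y, z in units of 6 degrees (1.0 is 6 degrees); "hand": the finger opening in mm, from 0 to 85.4. In form: [{"x": .., "y": .., "z": .., "ax": .., "ay": .., "az": .., "hand": ..}, ...]. A call has 1 to 8 rows; each row is the pose to reach, as a shift and turn from the pose commanded when the call began, along the tool's axes at that moment; what a row does not reach only later rows make up. A row lasts 1/10 s, in which the tool goes at most 50 mm and 8.59 degrees, less where a joint would pass 70% of its speed; a pose out of reach is approached as far as the arm can. A call with a gripper value outside its range is refused whole. The fingers move at their own pace and stop on an object; "grip_force" is the grip in N (left out, the last holds). Time passes only in rows, so rows that repeat a pose let the fingers close. It gives the time, the measured TCP pose, the force, the opening and the grip force at its end, in the units of the state.
- monitor.sense(): the state, without advancing time (a new reading comes with each control period).
- imaging.grab_frame(name): name is "side" or "top"; returns the picture (480x640x3 uint8, red, green, blue); there is no depth.
- imaging.camera_info(name): a dict with "mtx" (3x3 intrinsics, pixels), "dist" ([k1, k2, p1, p2, k3] as OpenCV has them; the pictures are not rectified), "R" (3x3) and "t" (3): a world point X has camera coordinates R X + t. Camera axes: x right, y down, z forward; pixel columns grow to the right and rows downward; lengths in mm; the calibration is good to about 2 mm. A picture is of the moment at which its call begins. camera_info takes no time and is no camera call.
- r.sign_off(): hands the job in; it is judged then, once.
The state is a dict: "clock": time; "qpos": joint angles; "qvel": joint speeds; "joint_efforts": joint torques, N m; "eef_pos": TCP position; "tcp_rot": TCP orientation; "contact_force": force on the tool from outside, world axes, zero at the start; "wrist_torque": the same for the moment, N m; "opening": opening from 0.0 (shut) to 1.0 (fully open); "grasp_force": force on a finger pad.
Only numpy, scipy, OpenCV 4.12 (cv2) and the standard library are available. Lean on these libraries where they do the work, as an engineer would, in place of code of your own. Each camera call takes 0.05 s, during which the arm holds its last target. There are 200 camera calls.

## Task

With the imager's amber filter flap still lying on its near stop, squeeze the trigger of the upright hand grip fully in for a moment to take the covered reference picture, and let it spring back out. Then swing the flap up until it stands upright on its over-centre balance point, without letting it tip over to the far side, and finish your program while still holding it steady there with the gripper: it would fall either way if let go. Leave the bottle, the tip box and the jar where they stand.

Things in the scene. Friction and masses are not known exactly. Their poses are not given: they have to be found in the camera images.
- imager: Fixed dish imager: white base 220 x 250 x 45 mm (x, y, z), origin under its centre, z up, turned up to 0.4 rad, left or right of the robot. On the -x (robot's) half a dish on a low stage (top 64 mm above the table), on the +x half a grey camera housing (top 80 mm). Across the middle two hinge posts (y = -90 and +90 mm, 115 mm high) carry the flap.
- flap_hinge (a point): Point on the flap's hinge axis, midway between the posts, 100 mm above the table, fixed to the imager; axes as the imager's: the hinge axis runs along y, +x is the far side.
- flap (a joint): Angle of the amber glass flap, rad. 0: leaning 0.75 from upright on its near (-x) stop, where it starts; grows as the flap swings up and over towards +x; 0.75: upright, the balance point; 1.5: fallen on the far stop. Almost no friction: below 0.75 it falls back, above it falls over. Aluminium frame 152 mm wide along the hinge, 8 mm thick, 122 mm from hinge to free edge; about 0.25 kg.
- flap_rod (a point): Grip point on the axis of the flap's steel rod (diameter 12, 60 mm long), which sticks out of the frame near its free edge, parallel to the hinge, on the imager's +y side; 112 mm along y and on a 115 mm radius from flap_hinge, 36 mm out from the frame; 184 mm above the table at the start, 215 upright. Gripped from above, closing across the hinge axis, the round rod turns between the pads.
- handle: Fixed upright hand grip on a dark steel foot 110 x 90 x 12 mm, origin under the foot's centre, z up, turned up to 0.4 rad. The black grip post is 20 mm thick in x (from -3 to +17 mm), 30 mm wide in y, its top 135 mm above the table. The grey trigger stands in front of it, on the -x side.
- trigger (a joint): Trigger angle, rad. 0: out, at rest, leaning 0.16 from upright, away from the post; 0.16: fully in, upright (outer face at x = -17 mm in the handle's frame: trigger and post together are 34 mm thick, centred on the handle's z axis). Sprung: at the pad 2.5 N starts it, 8 N holds it fully in; it springs out when let go.
- trigger_pad (a point): Point on the trigger's outer (-x) face to squeeze, 75 mm above the trigger's hinge, 119 mm above the table. The trigger is 10 mm thick, 22 mm wide (y), hinged at its lower end 45 mm above the table about the handle's y axis, its free top at about 132 mm. At rest the pad is about 46 mm from the back of the post.
- bottle: Bystander: amber bottle with white cap, 50 mm in diameter, 110 mm tall, behind the imager; origin under its centre.
- tip_box: Bystander: pipette tip box, blue with clear lid, 88 x 123 x 64 mm, behind the imager; origin under its centre.
- jar: Bystander: small jar, 56 mm in diameter, 60 mm tall, behind the hand grip; origin under its centre.
Not all that is in view belongs to the job. What is shaped like the handle but green or purple is not meant.

How it is judged:
By the outcome, as a careful person would: the job done as asked, in the order asked, and still so for the second after the job is handed in, while the arm keeps its last pose, push and grip.
It also fails if it takes over 48 s, if anything falls off the work surface, if the arm or the gripper's body presses on something with over 40 N, if the wrist force passes 120 N, or if a joint passes its speed limit or range.

## Working session

There is one attempt and no reset: what is moved stays moved. The work goes in short steps, Python scripts to look and compute and a tool call to move; the robot and the scene stay as the last step left them, time stands still between calls to the robot, and variables do not carry over. Pictures are saved under pics/ and viewed, at most 10 in all, crops included, and the job is handed in when it is done.

Besides the shell and the picture viewer there is one more tool, called after "Request:" as a command line: name --argument value ..., lists and objects as JSON in quotes. drive_tool: Moves the arm, as the interface text tells. Its arguments: {"type":"object","properties":{"plan":{"type":"array","items":{"type":"object","properties":{"x":{"type":"number"},"y":{"type":"number"},"z":{"type":"number"},"ax":{"type":"number"},"ay":{"type":"number"},"az":{"type":"number"},"hand":{"type":"number"}}}},"grip_force":{"type":"number"}},"required":["plan"]}

```bash
mkdir -p pics; ls
python3 - <<'E'
from rig import monitor, imaging, r
import cv2
for n in ("side","top"):
    im=imaging.grab_frame(n); cv2.imwrite(f"pics/{n}0.png",im[:,:,::-1])
    c=imaging.camera_info(n); print(n,c)
print(monitor.sense())
E
```

```text
pics
side {'mtx': array([[445.21554651,   0.        , 316.88927015],
       [  0.        , 445.21554651, 239.02448108],
       [  0.        ,   0.        ,   1.        ]]), 'dist': array([-0.04259654,  0.        ,  0.        ,  0.        ,  0.        ]), 'R': array([[ 0.99962745, -0.02528293, -0.01028235],
       [-0.02610751, -0.77587131, -0.63035078],
       [ 0.00795934,  0.6303844 , -0.77624234]]), 't': array([-577.72777171,   65.39119289, 1032.00317525])}
top {'mtx': array([[604.11411684,   0.        , 324.10842965],
       [  0.        , 604.11411684, 243.32560319],
       [  0.        ,   0.        ,   1.        ]]), 'dist': array([-0.0083651,  0.       ,  0.       ,  0.       ,  0.       ]), 'R': array([[ 0.05937702, -0.99821786, -0.00595561],
       [-0.9756531 , -0.05677088, -0.21184451],
       [ 0.21112887,  0.01838931, -0.97728524]]), 't': array([ -45.8440041 ,  590.12616747, 1365.72960664])}
{'clock': 0.1, 'qpos': array([ 1.10459561e+00,  3.53582558e-01,  1.63408267e+00, -1.75814795e-05,
        1.15522113e+00, -2.38583407e-03]), 'qvel': array([-0.0003337 , -0.00081424, -0.00104328, -0.00121875,  0.00014583,
       -0.00015163]), 'joint_efforts': array([-1.29861895e-03, -6.06359053e+01, -3.42823935e+01, -1.74858465e-04,
        3.94591931e-03,  4.42062753e-05]), 'eef_pos': array([279.39737199, 558.57100875, 230.62467377]), 'tcp_rot': array([-3.14029892e+00,  1.29892282e-05,  2.67778489e+00]), 'contact_force': array([-0.01223566, -0.18026008,  0.4319039 ]), 'wrist_torque': array([-0.01132243, -0.0034689 , -0.00279792]), 'grasp_force': 0.0, 'opening': 1.0026735824229716}
```

View pics/side0.png

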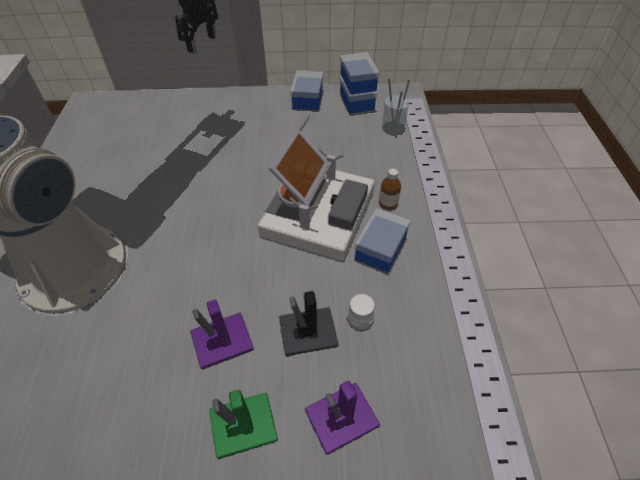

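View pics/top0.png

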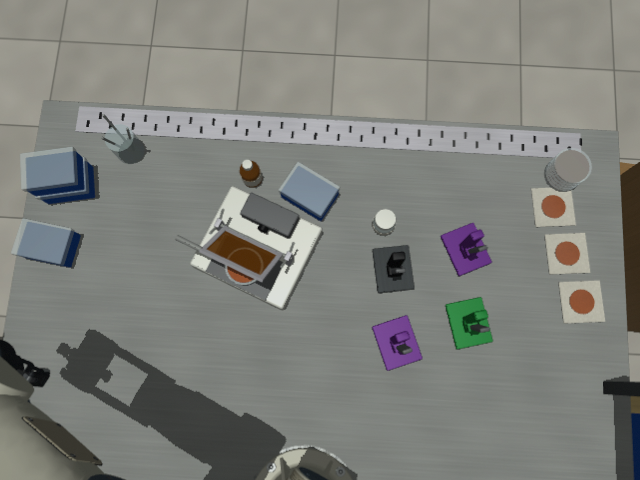

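Four grips stand in view: the dark one (side 308,325; top 393,268), purple (side 220,335 and 342,412) and green (side 242,420). The dark one fits, with its dark steel foot and black post. The imager is at side (318,210), top (258,247), and its rod is at top (190,242), side (303,128). I'll confirm these in enlarged crops.

Run:
```python
import cv2, numpy as np
s=cv2.imread("pics/side0.png");t=cv2.imread("pics/top0.png")
c=lambda im,x,y,w,h,W,H:cv2.resize(im[y:y+h,x:x+w],(W,H),interpolation=cv2.INTER_CUBIC)
a=c(s,270,280,80,80,400,300*400//400) if 0 else c(s,270,280,80,60,400,300)
b=c(t,360,235,80,60,400,300)
d=c(s,250,110,133,150,0 or 266,300); 
d=c(s,250,110,200,150,400,300); e=c(t,165,180,200,150,400,300)
cv2.imwrite("pics/crops0.png",np.vstack([np.hstack([a,b]),np.hstack([d,e])]))
```

```text
(no output)
```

View pics/crops0.png

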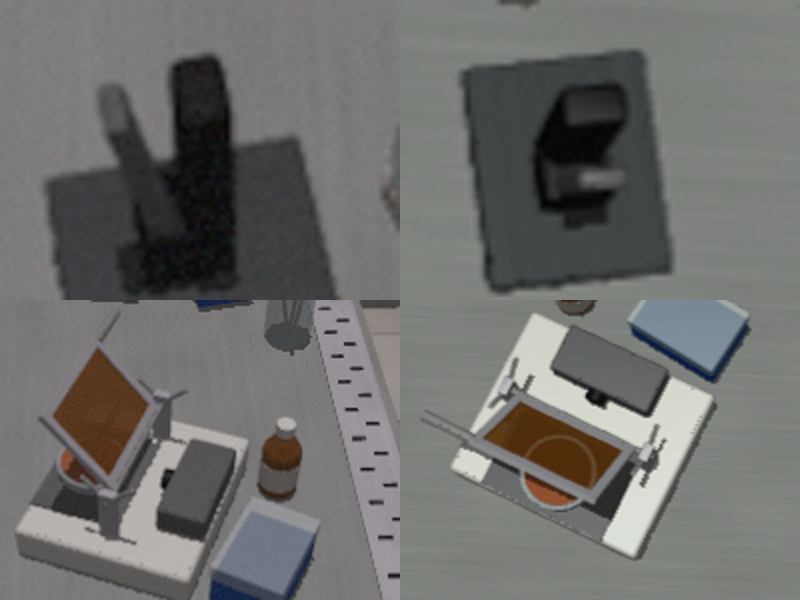

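The crops confirm the dark handle: the post top is at top (399,256) and the trigger top at (401,271). The imager's base corners and the rod tip, top (177.5,237.5), are readable too. Next I'll fit the poses.

```bash
cat > h.py <<'E'
import numpy as np, cv2
from scipy.optimize import least_squares
from scipy.spatial.transform import Rotation as Ro
from rig import monitor, imaging, r
CI={n:imaging.camera_info(n) for n in("side","top")}
def proj(n,P):
    c=CI[n]; return cv2.projectPoints(np.float64(P).reshape(-1,1,3),cv2.Rodrigues(c["R"])[0],c["t"],c["mtx"],c["dist"])[0].reshape(-1,2)
def w(p,L): 
    L=np.atleast_2d(L); c,s=np.cos(p[2]),np.sin(p[2])
    return np.c_[p[0]+c*L[:,0]-s*L[:,1],p[1]+s*L[:,0]+c*L[:,1],L[:,2]]
def fit(obs,p0):
    f=lambda p:np.concatenate([(proj(n,w(p,l))-px).ravel() for n,l,px in obs])
    s=least_squares(f,p0,loss="soft_l1"); return s.x,f(s.x).reshape(-1,2)
def go(T,yaw):
    "shift (50 mm) and turn (6 deg) from the present pose to tool-down target T, yaw"
    s=monitor.sense(); R=Ro.from_euler("xyz",s["tcp_rot"]); G=Ro.from_euler("xyz",[np.pi,0,yaw])
    d=R.inv().apply(np.array(T)-s["eef_pos"])/50; a=np.degrees((R.inv()*G).as_rotvec())/6
    print("pos",s["eef_pos"].round(1),"rot",s["tcp_rot"].round(3),"F",s["contact_force"].round(1),"t",s["clock"],"open",round(s["opening"]*85.4,1),"grip",s["grasp_force"]); print("shift",d.round(3),"turn",a.round(3))
E
python3 - <<'E'
from h import *
H=[("top",[[55,45,12],[55,-45,12],[-55,-45,12],[-55,45,12],[7,0,135]],[[372.6,249],[408.6,245.4],[414,289],[378.4,293.4],[399.3,255.9]]),
   ("side",[[-55,45,12],[55,45,12],[7,0,135],[-29,0,131]],[[279,316.4],[329.6,307.6],[309,292.4],[292.6,298]])]
p,e=fit(H,[600,-100,0]); print("handle",p.round(3),e.round(1).tolist())
hinge=np.array([0,0,100.]); rod=lambda y,a,rr=115:[-rr*np.sin(.75-a),y,100+rr*np.cos(.75-a)]
I=[("top",[[110,125,45],[110,-125,45],[-110,-125,45],[-110,125,45],rod(136,0)],[[232.5,187.5],[322.5,227.5],[283.5,309],[191,265],[177.5,237.5]]),
   ("side",[[-110,-125,45],[110,125,45],rod(136,0)],[[345,256],[373.5,177.5],[309.5,122.5]])]
I[1]=("side",[[110,125,45],[-110,-125,45],rod(136,0)],[[373.5,177.5],[257.5,232.5],[309.5,122.5]])
p2,e2=fit(I,[600,200,-.4]); print("imager",p2.round(3),e2.round(1).tolist())
print("rod",w(p2,rod(112,0)),"up",w(p2,rod(112,.75)))
E
```

```text
handle [ 552.248 -181.743   37.844] [[0.0, -1.8], [0.6, -1.4], [0.5, -0.5], [-1.1, -1.7], [-0.4, -0.8], [-1.6, -2.4], [-0.8, -1.6], [-0.6, 4.3], [-3.5, 2.7]]
imager [ 5.81632e+02  1.48172e+02 -3.80000e-01] [[-0.5, -3.1], [1.8, -1.1], [0.8, 0.0], [-1.0, -0.6], [0.6, 0.4], [0.2, 1.1], [-3.1, -6.6], [-4.1, -6.5]]
rod [[550.43316783 281.27136015 184.14421992]] up [[623.2178691  252.16573328 215.        ]]
```

Run:
```python
from h import *
H=[("top",[[55,45,12],[55,-45,12],[-55,-45,12],[-55,45,12]],[[372.6,249],[408.6,245.4],[414,289],[378.4,293.4]]),
   ("side",[[-55,45,12],[55,45,12]],[[279,316.4],[329.6,307.6]])]
p,e=fit(H,[550,-180,.14]); print("handle",p.round(3),e.round(1).tolist())
rod=lambda y,a,rr=115:[-rr*np.sin(.75-a),y,100+rr*np.cos(.75-a)]
I=[("top",[[110,125,45],[110,-125,45],[-110,-125,45],[-110,125,45],rod(136,0)],[[232.5,187.5],[322.5,227.5],[283.5,309],[191,265],[177.5,237.5]]),
   ("side",[[110,125,45],rod(136,0)],[[373.5,177.5],[309.5,117.5]])]
p2,e2=fit(I,[580,148,-.4]); print("imager",p2.round(3),e2.round(1).tolist())
out=[]
for n,hc,ic in(("side",(270,280),(250,110)),("top",(360,235),(165,180))):
    im=cv2.imread(f"pics/{n}0.png")
    def crop(o,wd,ht,polys,p):
        k=400/wd; c=cv2.resize(im[o[1]:o[1]+ht,o[0]:o[0]+wd],(400,300),interpolation=cv2.INTER_CUBIC)
        for q in polys:
            u=((proj(n,w(p,q))-o+.5)*k); cv2.polylines(c,[np.int32(u)],True,(0,255,0),1)
        out.append(c)
    crop(hc,80,60,[[[a*55,b*45,12] for a,b in((1,1),(1,-1),(-1,-1),(-1,1))],[[a,b,135] for a,b in((-3,15),(17,15),(17,-15),(-3,-15))],[[-17,0,45],[-29,0,119],[-31,0,131]]],p)
    crop(ic,200,150,[[[a*110,b*125,45] for a,b in((1,1),(1,-1),(-1,-1),(-1,1))],[rod(76,0),rod(136,0)],[rod(-76,0,122),rod(76,0,122),rod(76,0,5),rod(-76,0,5)]],p2)
cv2.imwrite("pics/ov.png",np.vstack([np.hstack(out[:2]),np.hstack(out[2:])]))
```

```text
handle [ 5.50629e+02 -1.83343e+02  1.54000e-01] [[0.5, -1.0], [1.0, -0.8], [1.3, -0.0], [-0.2, -0.9], [-2.5, -1.5], [-1.7, -1.1]]
imager [ 5.80797e+02  1.48752e+02 -3.86000e-01] [[-0.4, -3.0], [1.6, -0.4], [0.1, 0.6], [-1.4, -0.7], [0.2, 0.3], [0.0, 1.2], [-4.1, -1.7]]
```

View pics/ov.png

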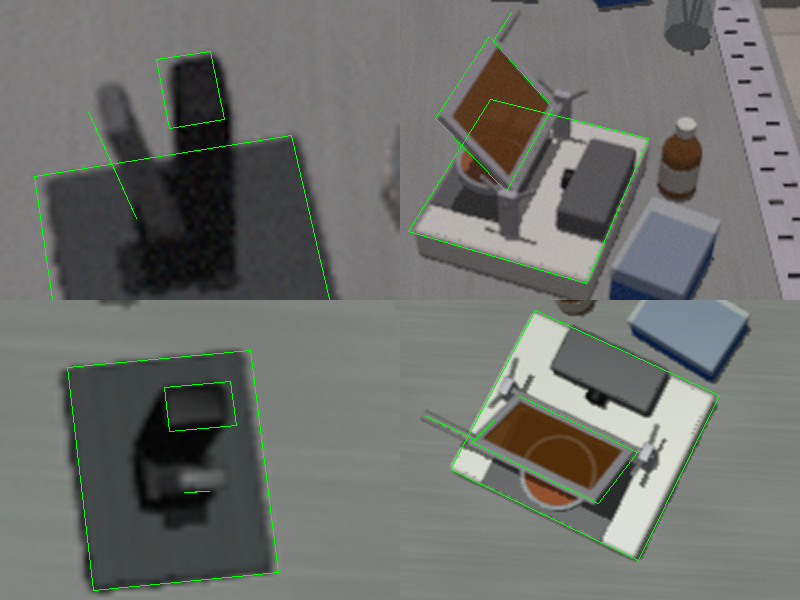

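Run:
```python
from h import *
go([400,250,270],2.1); go([552.2,-182,230],1.721)
```

```text
pos [279.4 558.6 230.6] rot [-3.14   0.     2.678] F [-0.  -0.2  0.4] t 0.1 open 85.6 grip 0.0
shift [-4.918 -4.441 -0.782] turn [-1.200e-02  4.000e-03  5.517e+00]
pos [279.4 558.6 230.6] rot [-3.14   0.     2.678] F [-0.  -0.2  0.4] t 0.1 open 85.6 grip 0.0
shift [-11.506 -10.806   0.027] turn [-1.100e-02  6.000e-03  9.137e+00]
```

Request:
drive_tool --plan '[{"z":-0.8},{"x":-4.9,"y":-4.4,"z":-0.8,"az":5.5,"hand":85},{"x":-11.5,"y":-10.8,"z":-0.8,"az":9.15},{"x":-11.5,"y":-10.8,"z":-0.8,"az":9.15},{"x":-11.5,"y":-10.8,"z":-0.8,"az":9.15},{"x":-11.5,"y":-10.8,"z":-0.8,"az":9.15},{"x":-11.5,"y":-10.8,"z":-0.8,"az":9.15},{"x":-11.5,"y":-10.8,"z":-0.8,"az":9.15}]'

```text
invalid input
```

Run:
```python
from h import *
go([552.2,-182,230],1.721)
```

```text
pos [279.4 558.6 230.6] rot [-3.14   0.     2.678] F [-0.  -0.2  0.4] t 0.1 open 85.6 grip 0.0
shift [-11.506 -10.806   0.027] turn [-1.100e-02  6.000e-03  9.137e+00]
```

Request:
drive_tool --plan '[{"x":0,"y":0,"z":-0.8,"ax":0,"ay":0,"az":0,"hand":85},{"x":-1,"y":-0.9,"z":-0.8,"ax":0,"ay":0,"az":1,"hand":85},{"x":-1.6,"y":-1.5,"z":-0.8,"ax":0,"ay":0,"az":2,"hand":85},{"x":-2.3,"y":-2.1,"z":-0.8,"ax":0,"ay":0,"az":3,"hand":85},{"x":-3,"y":-2.8,"z":-0.8,"ax":0,"ay":0,"az":4,"hand":85},{"x":-3.6,"y":-3.4,"z":-0.8,"ax":0,"ay":0,"az":5,"hand":85},{"x":-4.3,"y":-4,"z":-0.8,"ax":0,"ay":0,"az":5.5,"hand":85},{"x":-4.9,"y":-4.6,"z":-0.8,"ax":0,"ay":0,"az":5.5,"hand":85}]'

```text
clock: 0.9
eef_pos: [396.2, 241.7, 271.2]
tcp_rot: [3.141, 0.0, 2.1]
contact_force: [0.8, -0.1, -0.1]
opening: 0.999
grasp_force: 0.0
```

Run:
```python
from h import *
go([552.2,-182,250],1.721)
```

```text
pos [396.2 241.7 271.2] rot [3.141 0.    2.1  ] F [ 0.8 -0.1 -0.1] t 0.9 open 85.3 grip 0.0
shift [-8.89  -1.583  0.426] turn [1.000e-03 2.000e-03 3.618e+00]
```

Request:
drive_tool --plan '[{"x":-0.9,"y":-0.2,"z":0,"ax":0,"ay":0,"az":0.5,"hand":85},{"x":-8.9,"y":-1.6,"z":0.3,"ax":0,"ay":0,"az":3.6,"hand":85},{"x":-8.9,"y":-1.6,"z":0.3,"ax":0,"ay":0,"az":3.6,"hand":85},{"x":-8.9,"y":-1.6,"z":0.3,"ax":0,"ay":0,"az":3.6,"hand":85},{"x":-8.9,"y":-1.6,"z":0.3,"ax":0,"ay":0,"az":3.6,"hand":85},{"x":-8.9,"y":-1.6,"z":0.3,"ax":0,"ay":0,"az":3.6,"hand":85},{"x":-8.9,"y":-1.6,"z":0.3,"ax":0,"ay":0,"az":3.6,"hand":85},{"x":-8.9,"y":-1.6,"z":0.3,"ax":0,"ay":0,"az":3.6,"hand":85}]'

```text
clock: 1.7
eef_pos: [532.6, -130.0, 258.1]
tcp_rot: [-3.141, -0.0, 1.724]
contact_force: [0.8, 1.1, -0.2]
opening: 0.989
grasp_force: 0.0
```

Run:
```python
from h import *
go([552.2,-182,160],1.721)
```

```text
pos [ 532.6 -130.   258.1] rot [-3.141 -0.     1.724] F [ 0.8  1.1 -0.2] t 1.7 open 84.4 grip 0.0
shift [-1.089  0.228  1.962] turn [-0.001 -0.002  0.033]
```

Request:
drive_tool --plan '[{"x":-1.0,"y":0.2,"z":0.5,"ax":0,"ay":0,"az":0,"hand":85},{"x":-1.05,"y":0.2,"z":1.2,"ax":0,"ay":0,"az":0,"hand":85},{"x":-1.05,"y":0.2,"z":1.8,"ax":0,"ay":0,"az":0,"hand":85},{"x":-1.05,"y":0.2,"z":1.8,"ax":0,"ay":0,"az":0,"hand":85},{"x":-1.05,"y":0.2,"z":1.8,"ax":0,"ay":0,"az":0,"hand":85}]'

```text
clock: 2.2
eef_pos: [550.2, -178.0, 168.5]
tcp_rot: [-3.14, -0.001, 1.725]
contact_force: [-0.8, -0.0, 0.6]
opening: 0.995
grasp_force: 0.0
```

Run:
```python
from h import *
go([552.2,-182,102],1.721)
out=[]
for n,o in(("side",(250,250)),("top",(340,205))):
    im=imaging.grab_frame(n)[:,:,::-1]; out.append(cv2.resize(im[o[1]:o[1]+120,o[0]:o[0]+90],(400,533),interpolation=cv2.INTER_CUBIC))
cv2.imwrite("pics/near.png",np.hstack(out))
```

```text
pos [ 550.2 -178.   168.5] rot [-3.140e+00 -1.000e-03  1.725e+00] F [-0.8 -0.   0.6] t 2.2 open 85.0 grip 0.0
shift [-0.086  0.029  1.329] turn [-0.011 -0.006  0.037]
```

View pics/near.png

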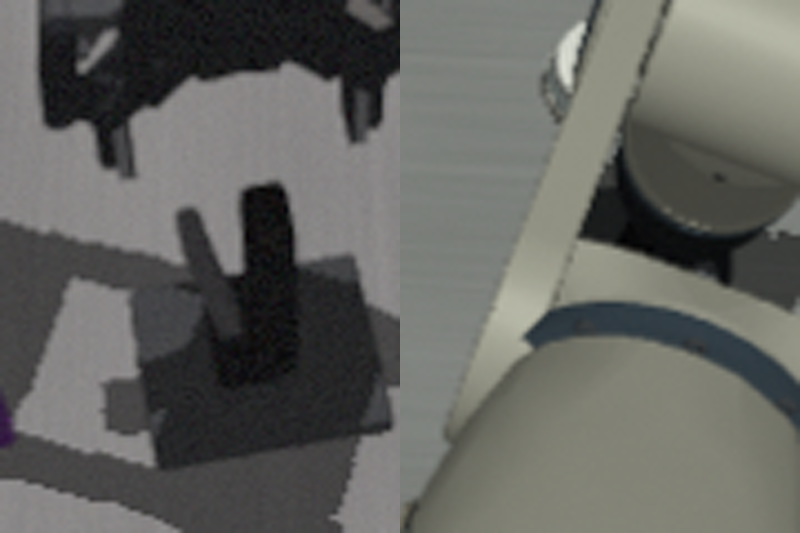

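In the side view the open fingertips at px (277,290) and (331.5,282) straddle the trigger top (293,298) and the post top (309.6,294). I'll check the alignment relative to the gripper.

Run:
```python
from h import *
print(proj("side",[550.2,-178,181]),"seen 304.2,286"); p=[552.2,-182,.15]
print(proj("side",w(p,[[7,0,135],[-26,0,131]])),"seen 309.6,294.3 / 292.8,297")
print(proj("side",w([557,-182,.15],[[7,0,135]])))
```

```text
[[302.63951939 281.63629212]] seen 304.2,286
[[308.3854792  296.75496433]
 [290.72477226 300.67801735]] seen 309.6,294.3 / 292.8,297
[[310.99662929 296.68464801]]
```

Request:
drive_tool --plan '[{"x":-0.06,"y":0.03,"z":0.4,"ax":0,"ay":0,"az":0,"hand":85},{"x":-0.06,"y":0.03,"z":0.9,"ax":0,"ay":0,"az":0,"hand":85},{"x":-0.06,"y":0.03,"z":1.3,"ax":0,"ay":0,"az":0,"hand":85},{"x":-0.06,"y":0.03,"z":1.3,"ax":0,"ay":0,"az":0,"hand":85},{"x":-0.06,"y":0.03,"z":1.3,"ax":0,"ay":0,"az":0,"hand":85}]'

```text
clock: 2.8
eef_pos: [553.3, -180.8, 104.9]
tcp_rot: [3.14, 0.001, 1.725]
contact_force: [0.2, -0.1, 0.8]
opening: 0.994
grasp_force: 0.0
```

Request:
drive_tool --plan '[{"x":0,"y":0,"z":0,"ax":0,"ay":0,"az":0,"hand":60},{"x":0,"y":0,"z":0,"ax":0,"ay":0,"az":0,"hand":50},{"x":0,"y":0,"z":0,"ax":0,"ay":0,"az":0,"hand":44},{"x":0,"y":0,"z":0,"ax":0,"ay":0,"az":0,"hand":42},{"x":0,"y":0,"z":0,"ax":0,"ay":0,"az":0,"hand":40},{"x":0,"y":0,"z":0,"ax":0,"ay":0,"az":0,"hand":40}]' --grip_force 25

```text
clock: 3.4
eef_pos: [551.2, -180.9, 103.5]
tcp_rot: [-3.14, -0.0, 1.725]
contact_force: [-4.9, -2.2, 4.0]
opening: 0.469
grasp_force: 2.9
```

Run:
```python
from h import *
go([552.2,-181,98],1.721)
im=imaging.grab_frame("side")[:,:,::-1]; cv2.imwrite("pics/sq.png",cv2.resize(im[260:350,250:370],(800,600),interpolation=cv2.INTER_CUBIC))
```

```text
pos [ 551.2 -180.9  103.5] rot [-3.14  -0.     1.725] F [-4.9 -2.2  4. ] t 3.4 open 40.1 grip 2.894861312233843
shift [-0.004  0.019  0.111] turn [-0.019 -0.004  0.038]
```

View pics/sq.png

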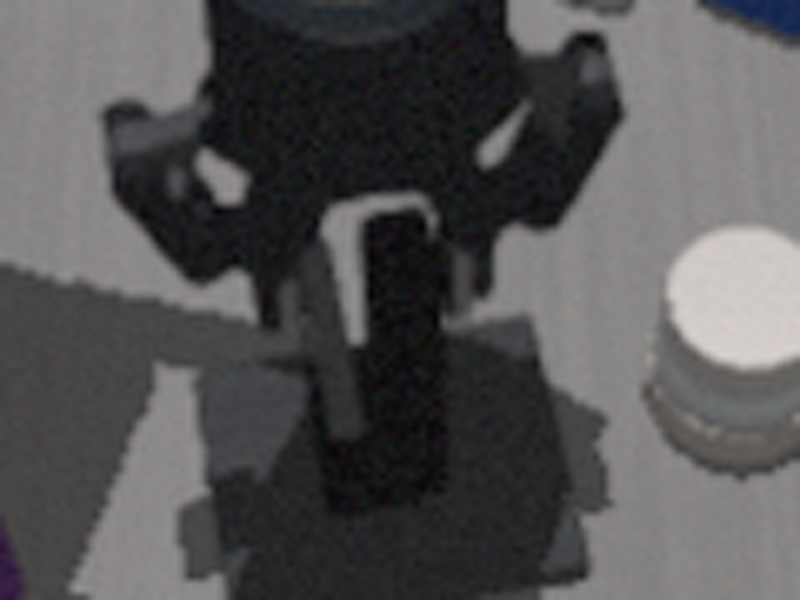

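The trigger (px 297,300) is pressed part-way between the pads, and the post side is still free, so the gripper is well centred. I'll lower a little, squeeze fully, then check.

Request:
drive_tool --plan '[{"x":0,"y":0,"z":0,"ax":0,"ay":0,"az":0,"hand":55},{"x":0,"y":0,"z":0.12,"ax":0,"ay":0,"az":0,"hand":50},{"x":0,"y":0,"z":0.12,"ax":0,"ay":0,"az":0,"hand":36},{"x":0,"y":0,"z":0.12,"ax":0,"ay":0,"az":0,"hand":30},{"x":0,"y":0,"z":0.12,"ax":0,"ay":0,"az":0,"hand":28},{"x":0,"y":0,"z":0.12,"ax":0,"ay":0,"az":0,"hand":28},{"x":0,"y":0,"z":0.12,"ax":0,"ay":0,"az":0,"hand":28},{"x":0,"y":0,"z":0.12,"ax":0,"ay":0,"az":0,"hand":28}]' --grip_force 35

```text
clock: 4.25
eef_pos: [553.1, -180.6, 97.3]
tcp_rot: [3.14, 0.0, 1.725]
contact_force: [4.6, 3.5, -1.3]
opening: 0.385
grasp_force: 40.7
```

Request:
drive_tool --plan '[{"x":0,"y":0,"z":0,"ax":0,"ay":0,"az":0,"hand":28},{"x":0,"y":0,"z":0,"ax":0,"ay":0,"az":0,"hand":28},{"x":0,"y":0,"z":0,"ax":0,"ay":0,"az":0,"hand":28},{"x":0,"y":0,"z":0,"ax":0,"ay":0,"az":0,"hand":28}]'

```text
clock: 4.65
eef_pos: [553.1, -180.6, 97.3]
tcp_rot: [3.141, 0.0, 1.725]
contact_force: [4.7, 2.8, -2.7]
opening: 0.383
grasp_force: 40.7
```

Run:
```python
from h import *
go([552.2,-181,98],1.721)
im=imaging.grab_frame("side")[:,:,::-1]; cv2.imwrite("pics/sq2.png",cv2.resize(im[260:350,250:370],(800,600),interpolation=cv2.INTER_CUBIC))
```

```text
pos [ 553.1 -180.6   97.3] rot [3.141 0.    1.725] F [ 4.7  2.8 -2.7] t 4.65 open 32.7 grip 40.694541335105896
shift [-0.005 -0.018 -0.014] turn [0.01  0.    0.041]
```

View pics/sq2.png

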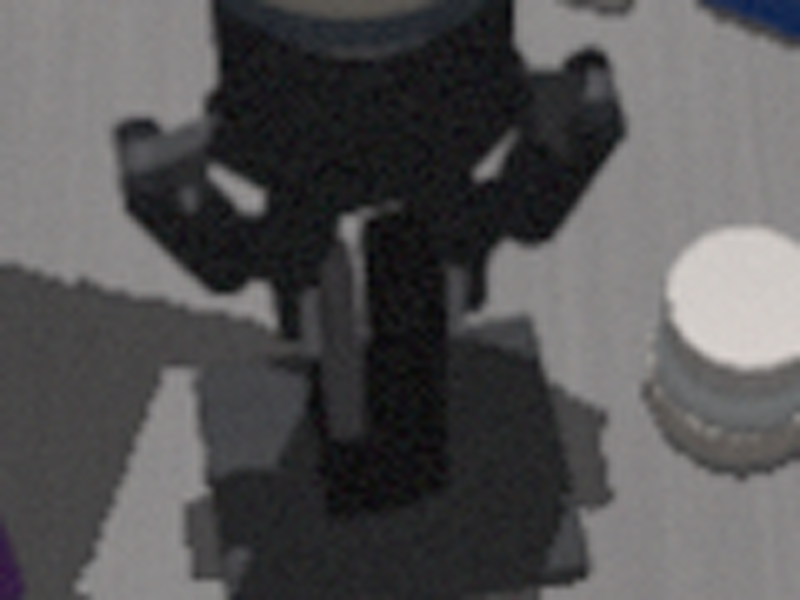

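The trigger stands upright against the post and the opening has stalled at 33 mm with 40 N, so it is fully in. Now I'll release, lift, and go over the rod.

Request:
drive_tool --plan '[{"x":0,"y":0,"z":0,"ax":0,"ay":0,"az":0,"hand":85},{"x":0,"y":0,"z":0,"ax":0,"ay":0,"az":0,"hand":85},{"x":0,"y":0,"z":0,"ax":0,"ay":0,"az":0,"hand":85},{"x":0,"y":0,"z":0,"ax":0,"ay":0,"az":0,"hand":85},{"x":0,"y":0,"z":-0.8,"ax":0,"ay":0,"az":0,"hand":85},{"x":0,"y":0,"z":-1.6,"ax":0,"ay":0,"az":0,"hand":85},{"x":0,"y":0,"z":-2.4,"ax":0,"ay":0,"az":0,"hand":85},{"x":0,"y":0,"z":-3.3,"ax":0,"ay":0,"az":0,"hand":85}]'

```text
clock: 5.5
eef_pos: [552.3, -180.8, 263.9]
tcp_rot: [3.141, 0.0, 1.725]
contact_force: [0.1, -0.2, -0.4]
opening: 0.995
grasp_force: 0.0
```

Run:
```python
from h import *
go([551,281.5,262],1.186)
```

```text
pos [ 552.3 -180.8  263.9] rot [3.141 0.    1.725] F [ 0.1 -0.2 -0.4] t 5.5 open 85.0 grip 0.0
shift [9.141 1.392 0.038] turn [ 3.000e-03 -0.000e+00  5.144e+00]
```

Request:
drive_tool --plan '[{"x":1.0,"y":0.15,"z":0,"ax":0,"ay":0,"az":0.5,"hand":85},{"x":1.9,"y":0.3,"z":0,"ax":0,"ay":0,"az":1,"hand":85},{"x":2.8,"y":0.4,"z":0,"ax":0,"ay":0,"az":1.5,"hand":85},{"x":3.7,"y":0.55,"z":0,"ax":0,"ay":0,"az":2.2,"hand":85},{"x":4.6,"y":0.7,"z":0,"ax":0,"ay":0,"az":3,"hand":85},{"x":5.5,"y":0.85,"z":0,"ax":0,"ay":0,"az":3.6,"hand":85},{"x":6.4,"y":1.0,"z":0,"ax":0,"ay":0,"az":4.2,"hand":85},{"x":7.3,"y":1.1,"z":0,"ax":0,"ay":0,"az":4.8,"hand":85}]'

```text
clock: 6.3
eef_pos: [551.0, 190.4, 262.9]
tcp_rot: [3.14, -0.001, 1.219]
contact_force: [-0.2, 0.2, 0.5]
opening: 0.995
grasp_force: 0.0
```

Run:
```python
from h import *
go([551,281.5,230],1.186)
```

```text
pos [551.  190.4 262.9] rot [ 3.140e+00 -1.000e-03  1.219e+00] F [-0.2  0.2  0.5] t 6.3 open 85.0 grip 0.0
shift [ 1.71  -0.629  0.66 ] turn [ 0.013 -0.012  0.319]
```

Request:
drive_tool --plan '[{"x":0.8,"y":-0.3,"z":0,"ax":0,"ay":0,"az":0.2,"hand":85},{"x":1.7,"y":-0.63,"z":0,"ax":0,"ay":0,"az":0.32,"hand":85},{"x":1.7,"y":-0.63,"z":0.65,"ax":0,"ay":0,"az":0.32,"hand":85},{"x":1.7,"y":-0.63,"z":0.65,"ax":0,"ay":0,"az":0.32,"hand":85},{"x":1.7,"y":-0.63,"z":0.65,"ax":0,"ay":0,"az":0.32,"hand":85}]'

```text
clock: 6.8
eef_pos: [549.9, 278.4, 229.8]
tcp_rot: [-3.141, 0.001, 1.189]
contact_force: [0.5, -0.4, 0.8]
opening: 0.994
grasp_force: 0.0
```

Run:
```python
from h import *
go([551,281.5,165],1.186)
im=imaging.grab_frame("side")[:,:,::-1]; a=cv2.resize(im[70:235,240:350],(400,600),interpolation=cv2.INTER_CUBIC)
b=cv2.resize(im[290:365,270:320],(400,600),interpolation=cv2.INTER_CUBIC)
cv2.imwrite("pics/rod.png",np.hstack([a,b]))
rod=lambda y,a,rr=115:[-rr*np.sin(.75-a),y,100+rr*np.cos(.75-a)]
for p in([581.6,148.2,-.38],[583,149,-.386]): print(w(p,[rod(112,0)]),proj("side",w(p,[rod(76,0),rod(112,0),rod(136,0)])))
```

```text
pos [549.9 278.4 229.8] rot [-3.141e+00  1.000e-03  1.189e+00] F [ 0.5 -0.4  0.8] t 6.8 open 84.9 grip 0.0
shift [ 6.800e-02 -1.000e-03  1.296e+00] turn [-0.007  0.012  0.026]
[[550.34650435 281.2863226  184.14421992]] [[296.11933137 130.29475787]
 [301.72089954 121.5896174 ]
 [305.33176145 115.98166279]]
[[552.54558005 282.2714469  184.14421992]] [[296.96638899 129.99500767]
 [302.63044119 121.32010776]
 [306.28190121 115.73112678]]
```

View pics/rod.png

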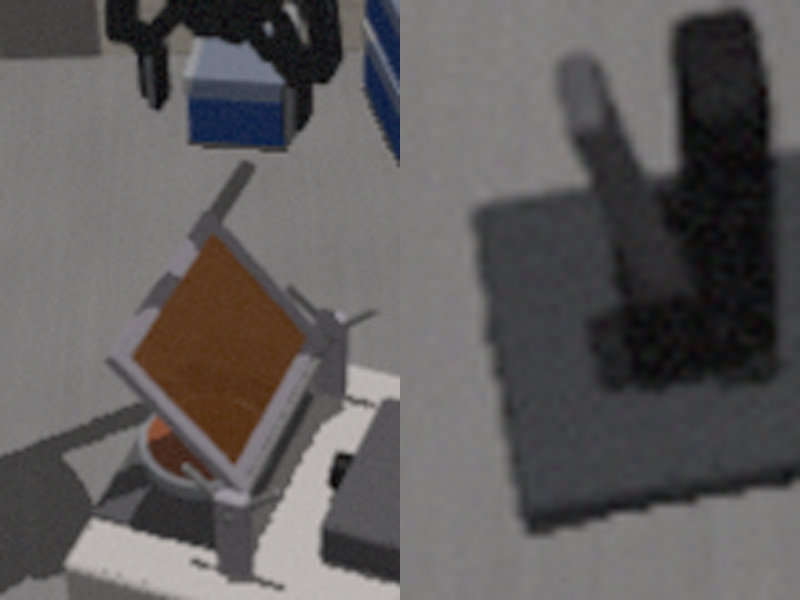

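The rod runs from px (298.6,132) to (308,115.4), which matches the imager at about (583,149,-0.386). The trigger has sprung back out. I'll descend in two steps.

Request:
drive_tool --plan '[{"x":0.05,"y":0.02,"z":0,"ax":0,"ay":0,"az":0,"hand":85},{"x":0.05,"y":0.02,"z":0.3,"ax":0,"ay":0,"az":0,"hand":85},{"x":0.05,"y":0.02,"z":0.3,"ax":0,"ay":0,"az":0,"hand":85},{"x":0.05,"y":0.02,"z":0.3,"ax":0,"ay":0,"az":0,"hand":85}]'

```text
clock: 7.25
eef_pos: [551.7, 280.3, 214.3]
tcp_rot: [-3.141, 0.001, 1.188]
contact_force: [-0.6, 0.3, 0.7]
opening: 0.993
grasp_force: 0.0
```

Run:
```python
from h import *
go([552,282,165],1.186)
```

```text
pos [551.7 280.3 214.3] rot [-3.141e+00  1.000e-03  1.188e+00] F [-0.6  0.3  0.7] t 7.25 open 84.8 grip 0.0
shift [ 0.035 -0.007  0.987] turn [-0.007  0.008  0.021]
```

Descend the rest, then close slowly and gently on the rod.

Request:
drive_tool --plan '[{"x":0.03,"y":0,"z":0.35,"ax":0,"ay":0,"az":0,"hand":85},{"x":0.03,"y":0,"z":0.7,"ax":0,"ay":0,"az":0,"hand":85},{"x":0.03,"y":0,"z":1.0,"ax":0,"ay":0,"az":0,"hand":85},{"x":0.03,"y":0,"z":1.0,"ax":0,"ay":0,"az":0,"hand":85},{"x":0.03,"y":0,"z":1.0,"ax":0,"ay":0,"az":0,"hand":85}]'

```text
clock: 7.75
eef_pos: [552.6, 282.2, 164.9]
tcp_rot: [-3.141, 0.0, 1.189]
contact_force: [-1.0, -0.4, 0.3]
opening: 0.994
grasp_force: 0.0
```

Request:
drive_tool --plan '[{"x":0,"y":0,"z":0,"ax":0,"ay":0,"az":0,"hand":60},{"x":0,"y":0,"z":0,"ax":0,"ay":0,"az":0,"hand":45},{"x":0,"y":0,"z":0,"ax":0,"ay":0,"az":0,"hand":32},{"x":0,"y":0,"z":0,"ax":0,"ay":0,"az":0,"hand":26},{"x":0,"y":0,"z":0,"ax":0,"ay":0,"az":0,"hand":22},{"x":0,"y":0,"z":0,"ax":0,"ay":0,"az":0,"hand":20},{"x":0,"y":0,"z":0,"ax":0,"ay":0,"az":0,"hand":18},{"x":0,"y":0,"z":0,"ax":0,"ay":0,"az":0,"hand":18}]' --grip_force 25

```text
clock: 8.55
eef_pos: [552.5, 282.2, 164.9]
tcp_rot: [-3.142, 0.0, 1.189]
contact_force: [-0.6, 0.1, 0.4]
opening: 0.212
grasp_force: 0.0
```

Run:
```python
from h import *
go([552,282,165],1.186)
im=imaging.grab_frame("side")[:,:,::-1]; cv2.imwrite("pics/grip.png",cv2.resize(im[80:185,260:380],(686,600),interpolation=cv2.INTER_CUBIC))
```

```text
pos [552.5 282.2 164.9] rot [-3.142  0.     1.189] F [-0.6  0.1  0.4] t 8.55 open 18.1 grip 0.0
shift [-0.008 -0.008 -0.003] turn [-0.     0.     0.025]
```

View pics/grip.png

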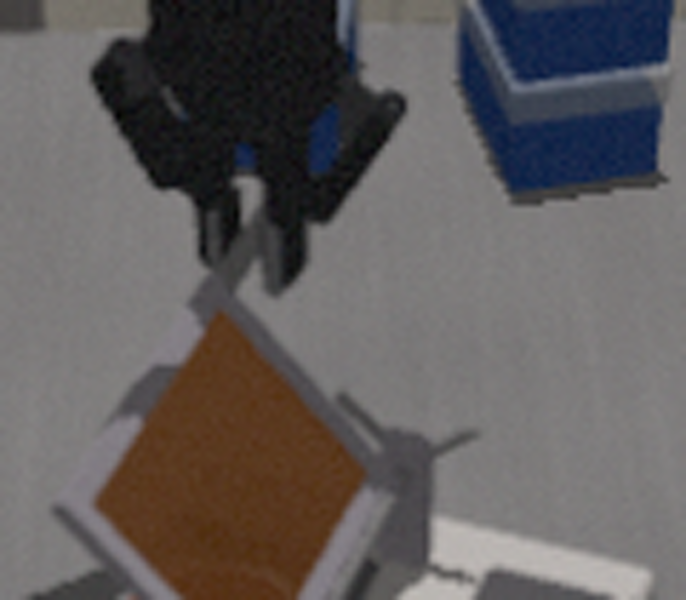

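The rod lies between the two fingers, around crop (250,225). Close the grip.

Request:
drive_tool --plan '[{"x":0,"y":0,"z":0,"ax":0,"ay":0,"az":0,"hand":14},{"x":0,"y":0,"z":0,"ax":0,"ay":0,"az":0,"hand":11},{"x":0,"y":0,"z":0,"ax":0,"ay":0,"az":0,"hand":8},{"x":0,"y":0,"z":0,"ax":0,"ay":0,"az":0,"hand":8},{"x":0,"y":0,"z":0,"ax":0,"ay":0,"az":0,"hand":8},{"x":0,"y":0,"z":0,"ax":0,"ay":0,"az":0,"hand":8}]' --grip_force 25

```text
clock: 9.2
eef_pos: [552.4, 282.2, 164.9]
tcp_rot: [-3.141, 0.0, 1.189]
contact_force: [-2.2, 1.1, 0.3]
opening: 0.131
grasp_force: 24.3
```

Run:
```python
from h import *
go([552,282,165],1.186)
R=Ro.from_euler("xyz",monitor.sense()["tcp_rot"])
print("F tool",R.inv().apply(monitor.sense()["contact_force"]).round(1))
for a in np.arange(.75/8,.76,.75/8): print(np.round(115*(np.sin(.75)-np.sin(.75-a))/50,3),np.round(-115*(np.cos(.75-a)-np.cos(.75))/50,3))
```

```text
pos [552.4 282.2 164.9] rot [-3.141  0.     1.189] F [-2.2  1.1  0.3] t 9.2 open 11.2 grip 24.34574604034424
shift [-0.008 -0.006 -0.003] turn [-0.002  0.001  0.025]
F tool [ 0.2 -2.5 -0.3]
0.164 -0.139
0.341 -0.263
0.529 -0.369
0.725 -0.457
0.929 -0.527
1.139 -0.577
1.352 -0.607
1.568 -0.617
```

Request:
drive_tool --plan '[{"x":0,"y":0.08,"z":-0.07,"ax":0,"ay":0,"az":0,"hand":8},{"x":0,"y":0.164,"z":-0.139,"ax":0,"ay":0,"az":0,"hand":8},{"x":0,"y":0.25,"z":-0.203,"ax":0,"ay":0,"az":0,"hand":8},{"x":0,"y":0.341,"z":-0.263,"ax":0,"ay":0,"az":0,"hand":8},{"x":0,"y":0.434,"z":-0.318,"ax":0,"ay":0,"az":0,"hand":8},{"x":0,"y":0.529,"z":-0.369,"ax":0,"ay":0,"az":0,"hand":8},{"x":0,"y":0.625,"z":-0.415,"ax":0,"ay":0,"az":0,"hand":8},{"x":0,"y":0.725,"z":-0.457,"ax":0,"ay":0,"az":0,"hand":8}]'

```text
clock: 10.0
eef_pos: [586.7, 268.4, 188.1]
tcp_rot: [3.141, 0.0, 1.189]
contact_force: [-4.1, -0.7, 5.0]
opening: 0.129
grasp_force: 25.0
```

Request:
drive_tool --plan '[{"x":0,"y":0.1,"z":-0.037,"ax":0,"ay":0,"az":0,"hand":8},{"x":0,"y":0.204,"z":-0.07,"ax":0,"ay":0,"az":0,"hand":8},{"x":0,"y":0.31,"z":-0.097,"ax":0,"ay":0,"az":0,"hand":8},{"x":0,"y":0.414,"z":-0.12,"ax":0,"ay":0,"az":0,"hand":8},{"x":0,"y":0.52,"z":-0.137,"ax":0,"ay":0,"az":0,"hand":8},{"x":0,"y":0.627,"z":-0.15,"ax":0,"ay":0,"az":0,"hand":8},{"x":0,"y":0.74,"z":-0.157,"ax":0,"ay":0,"az":0,"hand":8},{"x":0,"y":0.84,"z":-0.16,"ax":0,"ay":0,"az":0,"hand":8}]'

```text
clock: 10.8
eef_pos: [625.7, 252.6, 195.8]
tcp_rot: [3.141, 0.0, 1.189]
contact_force: [-3.2, -2.0, 3.3]
opening: 0.13
grasp_force: 24.8
```

Request:
drive_tool --plan '[{"x":0,"y":0,"z":0,"ax":0,"ay":0,"az":0,"hand":8},{"x":0,"y":0,"z":0,"ax":0,"ay":0,"az":0,"hand":8},{"x":0,"y":0,"z":0,"ax":0,"ay":0,"az":0,"hand":8}]'

```text
clock: 11.1
eef_pos: [625.1, 252.9, 195.8]
tcp_rot: [3.141, 0.0, 1.189]
contact_force: [-3.5, -3.6, 3.8]
opening: 0.129
grasp_force: 24.9
```

Run:
```python
from h import *
d=np.array([78.4*np.cos(-.384),78.4*np.sin(-.384),30.9])
go(np.array([552.4,282.2,164.9])+d,1.189)
s=monitor.sense();R=Ro.from_euler("xyz",s["tcp_rot"]); print("F tool",R.inv().apply(s["contact_force"]).round(1))
out=[]
for n,o in(("side",(270,80)),("top",(160,165))):
    im=imaging.grab_frame(n)[:,:,::-1]; out.append(cv2.resize(im[o[1]:o[1]+165,o[0]:o[0]+110],(400,600),interpolation=cv2.INTER_CUBIC))
cv2.imwrite("pics/up.png",np.hstack(out))
p=[583,149,-.386]
print(proj("side",w(p,[[0,-76,222],[0,76,222],[0,-90,115],[0,90,115]])))
```

```text
pos [625.1 252.9 195.8] rot [3.141 0.    1.189] F [-3.5 -3.6  3.8] t 11.1 open 11.0 grip 24.903761744499207
shift [-0.002  0.001 -0.   ] turn [ 0.001  0.002 -0.003]
F tool [-4.7 -1.9 -3.8]
[[303.35010875 166.0171294 ]
 [328.3219006  123.60325194]
 [302.63430877 206.4466258 ]
 [329.83734607 156.34298586]]
```

View pics/up.png

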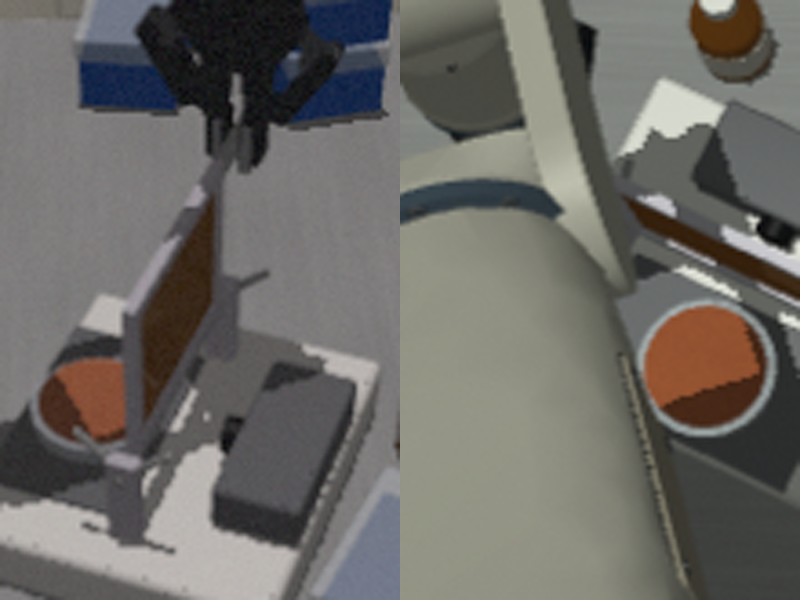

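The flap is upright and held (frame edge near px 307,165 above the post at 304,206). My zero may be a millimetre or two off, because the flap could have lifted slightly as I gripped it. Time allows a check, so I'll swing it back to the near stop, feel for contact, and use that as the reference.

Request:
drive_tool --plan '[{"x":0,"y":-0.213,"z":0.01,"ax":0,"ay":0,"az":0,"hand":8},{"x":0,"y":-0.426,"z":0.04,"ax":0,"ay":0,"az":0,"hand":8},{"x":0,"y":-0.636,"z":0.09,"ax":0,"ay":0,"az":0,"hand":8},{"x":0,"y":-0.84,"z":0.16,"ax":0,"ay":0,"az":0,"hand":8},{"x":0,"y":-1.036,"z":0.248,"ax":0,"ay":0,"az":0,"hand":8},{"x":0,"y":-1.224,"z":0.354,"ax":0,"ay":0,"az":0,"hand":8},{"x":0,"y":-1.4,"z":0.478,"ax":0,"ay":0,"az":0,"hand":8},{"x":0,"y":-1.45,"z":0.515,"ax":0,"ay":0,"az":0,"hand":8}]'

```text
clock: 12.0
eef_pos: [556.9, 281.1, 169.2]
tcp_rot: [-3.141, -0.001, 1.189]
contact_force: [2.4, 2.5, 1.0]
opening: 0.128
grasp_force: 25.0
```

Request:
drive_tool --plan '[{"x":0,"y":0,"z":0,"ax":0,"ay":0,"az":0,"hand":8},{"x":0,"y":0,"z":0,"ax":0,"ay":0,"az":0,"hand":8}]'

```text
clock: 12.2
eef_pos: [558.1, 280.6, 170.2]
tcp_rot: [-3.141, -0.001, 1.189]
contact_force: [-0.1, 4.7, 1.4]
opening: 0.123
grasp_force: 25.1
```

Request:
drive_tool --plan '[{"x":0,"y":-0.03,"z":0.026,"ax":0,"ay":0,"az":0,"hand":8},{"x":0,"y":-0.06,"z":0.053,"ax":0,"ay":0,"az":0,"hand":8},{"x":0,"y":-0.06,"z":0.053,"ax":0,"ay":0,"az":0,"hand":8}]'

```text
clock: 12.5
eef_pos: [555.2, 281.7, 167.5]
tcp_rot: [3.141, -0.001, 1.188]
contact_force: [0.6, 5.6, 2.5]
opening: 0.13
grasp_force: 25.3
```

Request:
drive_tool --plan '[{"x":0,"y":-0.03,"z":0.027,"ax":0,"ay":0,"az":0,"hand":8},{"x":0,"y":-0.03,"z":0.027,"ax":0,"ay":0,"az":0,"hand":8},{"x":0,"y":-0.03,"z":0.027,"ax":0,"ay":0,"az":0,"hand":8}]'

```text
clock: 12.8
eef_pos: [553.9, 282.2, 166.1]
tcp_rot: [3.141, -0.001, 1.188]
contact_force: [-0.2, 6.5, 2.6]
opening: 0.13
grasp_force: 25.4
```

Request:
drive_tool --plan '[{"x":0,"y":-0.02,"z":0.019,"ax":0,"ay":0,"az":0,"hand":8},{"x":0,"y":-0.02,"z":0.019,"ax":0,"ay":0,"az":0,"hand":8},{"x":0,"y":-0.02,"z":0.019,"ax":0,"ay":0,"az":0,"hand":8}]'

```text
clock: 13.1
eef_pos: [553.0, 282.6, 165.3]
tcp_rot: [3.141, -0.001, 1.189]
contact_force: [0.1, 5.7, 3.1]
opening: 0.122
grasp_force: 25.4
```

Request:
drive_tool --plan '[{"x":0,"y":-0.02,"z":0.019,"ax":0,"ay":0,"az":0,"hand":8},{"x":0,"y":-0.02,"z":0.019,"ax":0,"ay":0,"az":0,"hand":8},{"x":0,"y":-0.02,"z":0.019,"ax":0,"ay":0,"az":0,"hand":8}]'

```text
clock: 13.4
eef_pos: [552.1, 283.0, 164.2]
tcp_rot: [3.141, -0.001, 1.188]
contact_force: [0.2, 5.8, 2.4]
opening: 0.131
grasp_force: 25.4
```

Request:
drive_tool --plan '[{"x":0,"y":-0.02,"z":0.019,"ax":0,"ay":0,"az":0,"hand":8},{"x":0,"y":-0.02,"z":0.019,"ax":0,"ay":0,"az":0,"hand":8},{"x":0,"y":-0.02,"z":0.019,"ax":0,"ay":0,"az":0,"hand":8}]'

```text
clock: 13.7
eef_pos: [552.0, 283.0, 164.1]
tcp_rot: [3.14, -0.002, 1.189]
contact_force: [1.4, 3.2, 7.3]
opening: 0.132
grasp_force: 25.8
```

Request:
drive_tool --plan '[{"x":0,"y":-0.02,"z":0.019,"ax":0,"ay":0,"az":0,"hand":8},{"x":0,"y":-0.02,"z":0.019,"ax":0,"ay":0,"az":0,"hand":8},{"x":0,"y":-0.02,"z":0.019,"ax":0,"ay":0,"az":0,"hand":8}]'

```text
clock: 14.0
eef_pos: [552.0, 283.1, 164.0]
tcp_rot: [3.138, -0.002, 1.189]
contact_force: [2.3, -0.5, 12.8]
opening: 0.131
grasp_force: 26.2
```

The stop is felt at (552.1, 283.0, 164.2), so my earlier zero was only about 0.6 mm off. I'll swing up again to the corrected upright.

Request:
drive_tool --plan '[{"x":0,"y":0.055,"z":-0.054,"ax":0,"ay":0,"az":0,"hand":8},{"x":0,"y":0.21,"z":-0.19,"ax":0,"ay":0,"az":0,"hand":8},{"x":0,"y":0.39,"z":-0.317,"ax":0,"ay":0,"az":0,"hand":8},{"x":0,"y":0.575,"z":-0.423,"ax":0,"ay":0,"az":0,"hand":8},{"x":0,"y":0.77,"z":-0.51,"ax":0,"ay":0,"az":0,"hand":8},{"x":0,"y":0.975,"z":-0.58,"ax":0,"ay":0,"az":0,"hand":8},{"x":0,"y":1.13,"z":-0.618,"ax":0,"ay":0,"az":0,"hand":8},{"x":0,"y":1.29,"z":-0.646,"ax":0,"ay":0,"az":0,"hand":8}]'

```text
clock: 14.8
eef_pos: [610.0, 258.7, 194.3]
tcp_rot: [-3.141, 0.001, 1.188]
contact_force: [-2.1, 4.3, 5.3]
opening: 0.128
grasp_force: 25.7
```

Request:
drive_tool --plan '[{"x":0,"y":0.1,"z":-0.012,"ax":0,"ay":0,"az":0,"hand":8},{"x":0,"y":0.18,"z":-0.018,"ax":0,"ay":0,"az":0,"hand":8},{"x":0,"y":0.25,"z":-0.022,"ax":0,"ay":0,"az":0,"hand":8},{"x":0,"y":0.3,"z":-0.023,"ax":0,"ay":0,"az":0,"hand":8},{"x":0,"y":0.321,"z":-0.023,"ax":0,"ay":0,"az":0,"hand":8},{"x":0,"y":0.321,"z":-0.023,"ax":0,"ay":0,"az":0,"hand":8},{"x":0,"y":0.321,"z":-0.023,"ax":0,"ay":0,"az":0,"hand":8},{"x":0,"y":0.321,"z":-0.023,"ax":0,"ay":0,"az":0,"hand":8}]'

```text
clock: 15.6
eef_pos: [624.3, 252.9, 195.3]
tcp_rot: [-3.141, 0.001, 1.189]
contact_force: [-2.1, -1.6, -0.4]
opening: 0.125
grasp_force: 25.1
```

Run:
```python
from h import *
go([624.9,253.9,195.3],1.189)
s=monitor.sense(); yt=np.array([.929,-.371]); print("swing along tool y from stop:",(s["eef_pos"][:2]-[552.1,283.0])@yt, np.abs(s["qvel"]).max())
# flap seen upright? amber centroid in side picture
im=imaging.grab_frame("side").astype(int); m=(im[...,0]>im[...,2]*1.8)&(im[...,0]>60); m[:120]=0;m[220:]=0;m[:,:300]=0;m[:,340:]=0
v,u=np.nonzero(m); print("amber",u.mean(),v.mean(),len(u),v.min(),v.max())
```

```text
pos [624.3 252.9 195.3] rot [-3.141e+00  1.000e-03  1.189e+00] F [-2.1 -1.6 -0.4] t 15.6 open 10.7 grip 25.087238252162933
shift [0.023 0.003 0.001] turn [-0.004  0.009 -0.002]
swing along tool y from stop: 78.28143921392318 0.0025478387231676744
amber 304.60377358490564 185.17924528301887 106 141 200
```

The swing from the stop is 78.3 mm, against 78.4 mm for exactly upright. The arm is still and the grip is holding at 25 N, so I'll hand it in.

```bash
python3 -c "
from rig import r
print(r.sign_off())"
```

```text
the job is handed in; nothing more can be done
None
```

I squeezed the trigger fully in and let it spring back with the flap still on its near stop, then swung the flap up. I handed in at 15.6 s with the gripper holding it upright, about 0.1 mm of travel from the balance point as measured from the stop, and never reached for the bottle, tip box or jar.

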